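# Slide the slicer's blade cassette home past its spring plunger

### The job

The blade cassette of the vegetable slicer has been drawn half out for cleaning: put it back to work. Press the black spring plunger down with a fingertip and, keeping it down, push the cassette's upright flange away from you so that the cassette slides past the plunger, then go on pushing until it is fully home and the plunger has sprung back up and locked it. Only press and push, do not grip the flange or force the cassette past a raised plunger, and leave the food holder, pepper mill and tin where they are.

Things in the scene. Friction and masses are not known exactly. Their poses are not given: they have to be found in the camera images.
- slicer: Bare-metal bench vegetable slicer, fixed: flat bed 390 mm long (its y), 166 mm wide (its x); bed 62 mm, rails 85 mm above the table. Origin on the table under the bed's middle. Its level x axis is the way the cassette slides home, away from the operator; z up. The plunger's bracket (62 mm wide, 67 mm high) stands out to 198 mm on the -x side.
- plunger_top (a point): Centre of the flat top of the plunger's round black mushroom head (26 mm across, 8 mm thick), in front of the flange. 80 mm above the table when up, 71 mm when fully down. It lies 160 mm to -x of the slicer's origin, at its y = 0, and does not move with the cassette.
- plunger (a joint): How far the plunger is pressed, m: 0 = up (locking), 0.009 = fully down. Spring: 4 N at first, 9 N at the end. Pressed 0.0055 or more its dog is clear of the hole in the cassette's tongue. Once the cassette has slid some 4 mm with it down, the tongue keeps it at 0.0055 until, at home, a second hole lets it spring up to 0.
- flange (a point): Middle of the operator's side of the cassette's upright flange, the face to push to the slicer's +x: 108 mm wide along y, 3 mm thick, 62 to 93 mm above the table; this point 76 mm. At the start 17 mm to +x of the plunger's axis (4 mm past the head's edge), at home 62 mm. A 47 mm wide tongue (top 62 mm high) runs from it to -x, under the plunger's head.
- cassette (a joint): How far the cassette has slid towards +x of the slicer, m: 0 = drawn out (start, locked by the plunger), 0.045 = fully home against its stop. Pushing takes 2 to 4 N once the plunger is down.
- food_holder: Loose black plastic food holder, plate 100 x 78 mm with a knob, 66 mm high, standing on the bed at the slicer's +y end. Origin under its centre. Leave alone.
- mill: Loose wooden pepper mill, 56 mm across, 131 mm high, on the table to one side of the plunger. Origin under its centre. Leave alone.
- tin: Loose flat brass-coloured tin, 87 mm across, 30 mm high, on the table to the other side of the plunger. Origin under its centre. Leave alone.

How it is judged:
By the outcome, as a careful person would: the job done as asked, in the order asked, and still so for the second after the job is handed in, with the robot touching nothing.
It also fails if it takes over 32 s, if anything falls off the work surface, if the arm or the gripper's body presses on something with over 40 N, if the wrist force passes 120 N, or if a joint passes its speed limit or range.

### The arm

A 7-joint arm with a two-finger parallel gripper is mounted at the origin on the work surface. World frame = base frame: x ahead of the robot, y to its left, z up, the work surface at z = 0. Lengths are in m, angles in rad, forces in N, time in s.
With the tool pointing down it reaches from about 0.425 to 0.925 m from the base axis. Payload 6.8 kg.
Tool frame: the origin (TCP) lies midway between the tips of the shut fingers; the grasp point (between the pads) lies 19 mm behind it; y points along the fingers, z is the direction in which the jaws open and shut, and the axes are right-handed (so a half turn about y gives the same grasp; the last joint's range is limited). The gripper opens to 85 mm and grips with 20 to 120 N. Pads are 22 mm wide; open, the fingers measure 114 mm over their backs; the gripper's body (76 mm by 85 mm) begins 54 mm behind the grasp point. The pads swing forward as they close: fully open they stand 13 mm farther back than shut.
Start: joints at [-1.36, 0.477, 0.022, 1.555, -0.011, 1.109, -0.083], TCP at [0.212, 0.641, 0.231] pointing down, gripper open.
Joint ranges: [-2.96, 2.96], [-0.34, 2.1], [-1.41, 1.46], [0.24, 2.44], [-1.37, 4.51], [0.17, 1.92], [-2.96, 2.96]. Speed limits (rad/s): [2.39, 2.39, 3.14, 3.14, 3.14, 3.14, 3.14].

### API

Orientations are given as a rotation vector (axis times angle).
In Python, from bench import r gives the robot as it stands.
- The arm moves only by the tool send_rows, never from a script. Its argument "rows" is text: rows parted by semicolons, each of 6 numbers parted by spaces: the shift along the world's x, y, z in m, then the turn, a rotation vector about the world's x, y, z in rad. A call has 1 to 20 rows; each row shifts and turns the commanded pose from where the row before left it; what a row does not reach is not made up. A row lasts 1/10 s, in which the tool goes at most 50 mm and 8.59 degrees, less where a joint would pass 70% of its speed; a pose out of reach is approached as far as the arm can. A call is refused whole if a number of a shift passes 0.05 or a number of a turn 0.15, either way. A call with a gripper value outside its range is refused whole. "grip" is the finger opening in m, from 0 to 0.0854, set as the call begins (left out, the last holds). The fingers move at their own pace and stop on an object; "grip_force" is the grip in N (left out, the last holds). Time passes only in rows, so rows that do not move let the fingers close. It gives the time, the measured TCP pose, the force and the opening at its end, in the units of the state.
- r.get_obs(): the state, without advancing time (a new reading comes with each control period).
- r.grab_frame(name): name is "scene" or "top"; returns a dict with "pixels" (420x560x3 uint8, red, green, blue), "intrinsics" (3x3 intrinsics, pixels), "position" and "orientation" of the camera in the world. Camera axes: x right, y up, looking along -z (the intrinsics and any distortion apply to the point x, -y, -z); pixel columns grow to the right and rows downward; lengths in m; the calibration is good to about 2 mm. A picture is of the moment at which its call begins. There is no depth.
- r.hand_in(): hands the job in, once; it reports no verdict.
The state is a dict: "clock": time; "joints": joint angles; "qvel": joint speeds; "tau": joint torques, N m; "tcp_pos": TCP position; "orientation": TCP orientation; "contact_force": force on the tool from outside, world axes, zero at the start; "moment": the same for the moment, N m; "grip_width": finger opening in m.
Only numpy, scipy, OpenCV 4.12 (cv2) and the standard library are available. Lean on these libraries where they do the work, as an engineer would, in place of code of your own. Each camera call takes 0.05 s, during which the arm holds its last target.

## Working session

There is one attempt and no reset: what is moved stays moved. The work goes in short steps, Python scripts to look and compute and a tool call to move; the robot and the scene stay as the last step left them, time stands still between calls to the robot, and variables do not carry over. Pictures are saved under pics/ and viewed, and the job is handed in when it is done.

Besides the shell and the picture viewer there is one more tool, called after "Call:" as a command line: name --argument value ..., lists and objects as JSON in quotes. send_rows: Moves the arm, as the interface text tells. Its arguments: {"type":"object","properties":{"rows":{"type":"string"},"grip":{"type":"number"},"grip_force":{"type":"number"}},"required":["rows"]}

```bash
mkdir -p pics; python3 - <<'E'
from bench import r
import cv2,pickle
o=r.get_obs();print({k:o[k] for k in('clock','tcp_pos','orientation','contact_force','grip_width')})
for n in('scene','top'):
    f=r.grab_frame(n);cv2.imwrite(f'pics/{n}0.png',f['pixels'][:,:,::-1]);pickle.dump(f,open(n+'.pkl','wb'))
    print(n,f['intrinsics'],f['position'],f['orientation'],[k for k in f])
E
```

```text
{'clock': 0.0, 'tcp_pos': array([0.2114028 , 0.64042373, 0.23032631]), 'orientation': array([-1.55808015,  0.25036116, -0.25013458]), 'contact_force': array([-0.05186486,  0.56792131, -0.06301729]), 'grip_width': 0.08547478319504284}
scene [[524.53587582   0.         285.39500637]
 [  0.         524.53587582 206.40070727]
 [  0.           0.           1.        ]] [1.340862   0.01634558 0.61168472] [0.75122912 0.77306111 1.41247091] ['pixels', 'intrinsics', 'position', 'orientation']
top [[412.29135934   0.         286.6947854 ]
 [  0.         412.29135934 216.18395275]
 [  0.           0.           1.        ]] [ 0.40213622 -0.01287144  0.7615365 ] [ 0.13447003 -0.1504428  -1.54592677] ['pixels', 'intrinsics', 'position', 'orientation']
```

View pics/scene0.png

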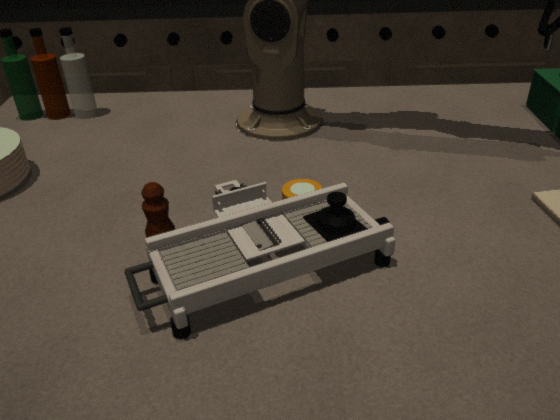

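View pics/top0.png

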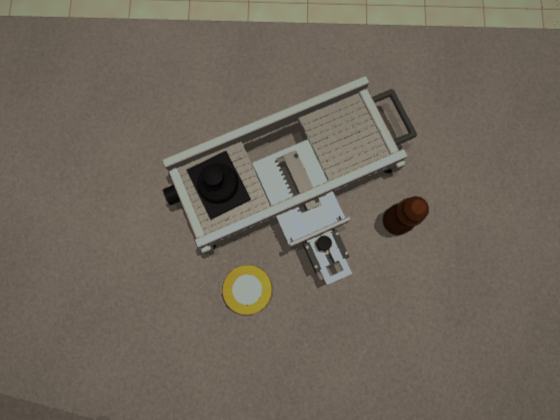

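```bash
cat > h.py <<'E'
import numpy as np,cv2,pickle
from scipy.spatial.transform import Rotation as R
def proj(f,P):
    P=np.atleast_2d(P);c=(P-f['position'])@R.from_rotvec(f['orientation']).as_matrix()
    K=f['intrinsics'];return np.c_[K[0,0]*c[:,0]/-c[:,2]+K[0,2],K[1,1]*-c[:,1]/-c[:,2]+K[1,2]]
def ray(f,u,v,z):
    K=f['intrinsics'];d=np.array([(u-K[0,2])/K[0,0],-(v-K[1,2])/K[1,1],-1])
    d=R.from_rotvec(f['orientation']).as_matrix()@d
    return f['position']+d*(z-f['position'][2])/d[2]
E
python3 - <<'E'
from h import *
t=pickle.load(open('top.pkl','rb'));s=pickle.load(open('scene.pkl','rb'))
for n,u,v,z in [('plunger',324,243,.08),('railNW',168,163,.085),('railNE',367,84,.085),('railSW',201,243,.085),('railSE',404,156,.085),('mill',416,208,.12),('tin',247,289,.03)]:print(n,ray(t,u,v,z).round(4))
a=t['pixels'][170:300,230:380,::-1];cv2.imwrite('pics/tz.png',cv2.resize(a,None,fx=5,fy=4.6,interpolation=cv2.INTER_CUBIC))
a=s['pixels'][165:295,200:350,::-1];cv2.imwrite('pics/sz.png',cv2.resize(a,None,fx=5,fy=4.6,interpolation=cv2.INTER_CUBIC))
a=t['pixels'][60:270,150:430,::-1];cv2.imwrite('pics/tz2.png',cv2.resize(a,None,fx=2.8,fy=2.8,interpolation=cv2.INTER_CUBIC))
E
```

```text
plunger [ 0.4836 -0.0815  0.08  ]
railNW [0.6144 0.1853 0.085 ]
railNE [ 0.7686 -0.1567  0.085 ]
railSW [0.4788 0.1215 0.085 ]
railSE [ 0.6362 -0.2184  0.085 ]
mill [ 0.5379 -0.2241  0.12  ]
tin [0.4061 0.0477 0.03  ]
```

View pics/tz.png

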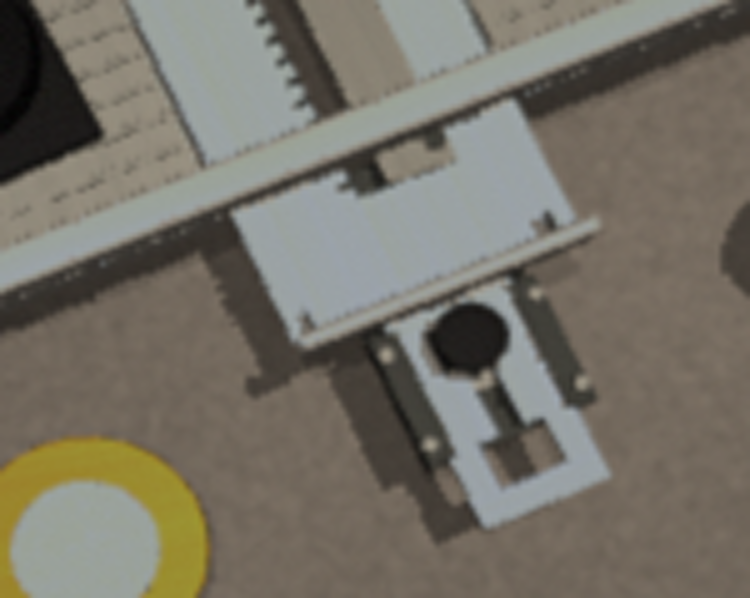

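View pics/tz2.png

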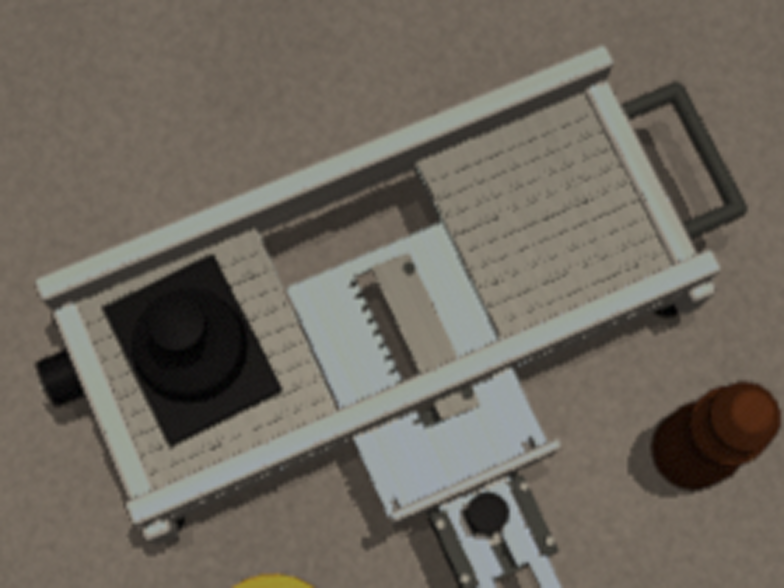

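View pics/sz.png

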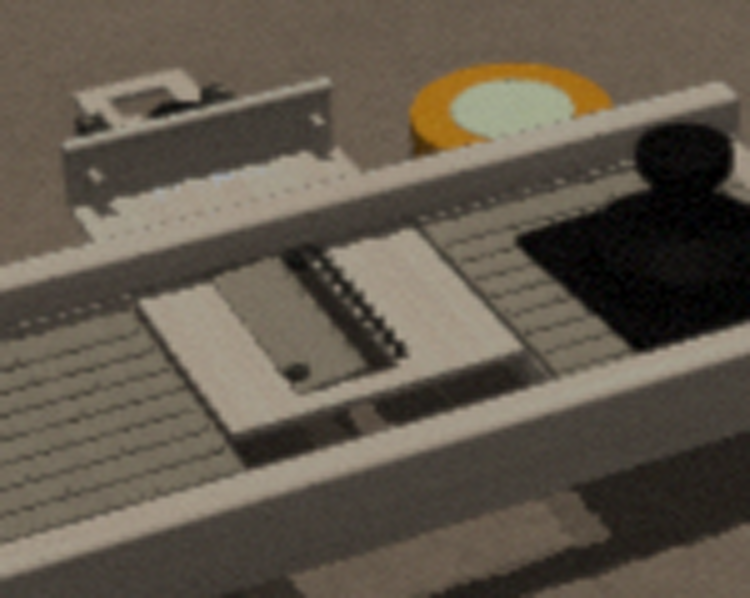

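```bash
python3 - <<'E'
from h import *
from bench import r
t=pickle.load(open('top.pkl','rb'));s=pickle.load(open('scene.pkl','rb'))
g=cv2.cvtColor(t['pixels'],cv2.COLOR_RGB2GRAY)
m=(g<50).astype(np.uint8);m[:, :312]=0;m[:,336:]=0;m[:232]=0;m[254:]=0
n,l,st,c=cv2.connectedComponentsWithStats(m);
for i in range(1,n):print(st[i],c[i],ray(t,*c[i],.078).round(4))
# flange top ends
A=ray(t,230+308/5,170+343/4.6,.093);B=ray(t,230+598/5,170+222/4.6,.093)
d=(B-A)[:2];print('flange',A,B,(A+B)/2,np.linalg.norm(d),np.degrees(np.arctan2(-d[0],d[1]))%180)
# rails full: from tz2
q=lambda x,y:ray(t,150+x/2.8,60+y/2.8,.085)
a,b=q(38,286),q(603,50);e,f=q(132,513),q(716,262)
for p,w in((a,b),(e,f)):
  d=(p-w)[:2];print(np.linalg.norm(d),np.degrees(np.arctan2(-d[0],d[1])))
# scene flange top ends
C=ray(s,200+65/5,165+145/4.6,.093);D=ray(s,200+330/5,165+83/4.6,.093);d=(D-C)[:2];print('scene flange',C,D,(C+D)/2,np.linalg.norm(d),np.degrees(np.arctan2(-d[0],d[1])))
o=r.get_obs();print(R.from_rotvec(o['orientation']).as_matrix().round(3))
E
```

```text
[316 236  15  15 173] [323.21387283 243.32369942] [ 0.4832 -0.0804  0.078 ]
flange [ 0.47837303 -0.02740827  0.093     ] [ 0.52391389 -0.12238973  0.093     ] [ 0.50114346 -0.074899    0.093     ] 0.10533492258133825 25.616370032650167
0.3839478480794195 25.37748496236114
0.38516168047435234 24.92874974466496
scene flange [ 0.52857942 -0.1188888   0.093     ] [ 0.48529302 -0.02232174  0.093     ] [ 0.50693622 -0.07060527  0.093     ] 0.10582489804630107 24.144414540127208
[[ 0.95  -0.     0.313]
 [-0.313 -0.002  0.95 ]
 [ 0.    -1.    -0.002]]
```

Call:
send_rows --rows "0.026 -0.03 0 0 0 0.0377;0.026 -0.03 0 0 0 0.0377;0.026 -0.03 0 0 0 0.0377;0.026 -0.03 0 0 0 0.0377;0.026 -0.03 0 0 0 0.0377;0.026 -0.03 0 0 0 0.0377;0.026 -0.03 0 0 0 0.0377;0.026 -0.03 0 0 0 0.0377;0.0055 -0.04 0 0 0 0.0377;0.0055 -0.04 0 0 0 0.0377;0.0055 -0.04 0 0 0 0.0377;0.0055 -0.04 0 0 0 0.0377;0.0055 -0.04 0 0 0 0.0377;0.0055 -0.04 0 0 0 0.0377;0.0055 -0.04 0 0 0 0.0377;0.0055 -0.04 0 0 0 0.0377;0.0055 -0.04 0 0 0 0.0377;0.0055 -0.04 0 0 0 0.0377;0.0055 -0.04 0 0 0 0.0377;0.0055 -0.04 0 0 0 0.0377" --grip 0

```text
clock: 2.1
tcp_pos: [0.4852, -0.0806, 0.2312]
orientation: [-1.543, -0.342, 0.343]
contact_force: [1.3, 0.2, 0.0]
grip_width: 0.0001
```

Call:
send_rows --rows "0 0 0 0 0 0;0 0 0 0 0 0;0 0 0 0 0 0"

```text
clock: 2.4
tcp_pos: [0.4854, -0.0778, 0.231]
orientation: [-1.543, -0.342, 0.343]
contact_force: [0.1, 1.0, 0.3]
grip_width: 0.0001
```

```bash
cat > look.py <<'E'
from h import *
from bench import r
import sys
n=sys.argv[1]
o=r.get_obs();M=R.from_rotvec(o['orientation']).as_matrix();print(o['clock'],o['tcp_pos'].round(4),o['contact_force'].round(2),o['grip_width'].round(4));print(M.round(3),o['joints'].round(2))
X=np.array([np.cos(np.radians(25)),np.sin(np.radians(25))]);Y=np.array([-X[1],X[0]])
d=o['tcp_pos'][:2]-[.485,-.081];print('rel plunger in slicer axes',d@X,d@Y)
for c in('top','scene'):
    f=r.grab_frame(c);p=proj(f,o['tcp_pos'])[0];print(c,'tcp px',p)
    u,v=(int(k) for k in proj(f,[.5,-.075,.08])[0]);a=f['pixels'][max(v-75,0):v+75,max(0,u-100):u+100,::-1];print('crop origin',u-100,v-75)
    pickle.dump(f,open(f'{c}{n}.pkl','wb'));cv2.imwrite(f'pics/{c}{n}.png',cv2.resize(a,None,fx=4,fy=4,interpolation=cv2.INTER_CUBIC))
E
python3 look.py 1
```

```text
Traceback (most recent call last):
  File "look.py", line 5, in <module>
    o=r.get_obs();M=R.from_rotvec(o['orientation']).as_matrix();print(o['clock'],o['tcp_pos'].round(4),o['contact_force'].round(2),o['grip_width'].round(4));print(M.round(3),o['joints'].round(2))
                                                                                                                                   ^^^^^^^^^^^^^^^^^^^^^
AttributeError: 'float' object has no attribute 'round'
```

Call:
send_rows --rows "0 -0.001 -0.02 0 0 0;0 -0.001 -0.02 0 0 0;0 -0.001 -0.02 0 0 0;0 0 -0.02 0 0 0;0 0 -0.02 0 0 0;0 0 -0.015 0 0 0;0 0 0 0 0 0;0 0 0 0 0 0;0 0 0 0 0 0"

```text
clock: 3.3
tcp_pos: [0.4863, -0.0814, 0.1172]
orientation: [-1.544, -0.343, 0.341]
contact_force: [-0.2, -0.4, 0.3]
grip_width: 0.0
```

```bash
sed -i "s/o\['grip_width'\].round(4)/o['grip_width']/" look.py; python3 look.py 1
```

```text
3.3 [ 0.4863 -0.0814  0.1172] [-0.19 -0.45  0.34] 5.613715384614706e-06
[[ 0.906  0.001 -0.422]
 [ 0.422  0.     0.906]
 [ 0.001 -1.    -0.   ]] [-0.19  0.34  0.28  2.1  -0.14  0.71  2.18]
rel plunger in slicer axes 0.000950715027591833 -0.000924400339917451
top tcp px [326.33169693 238.54885828]
crop origin 220 158
scene tcp px [234.00291732 173.05005815]
crop origin 138 118
```

View pics/top1.png

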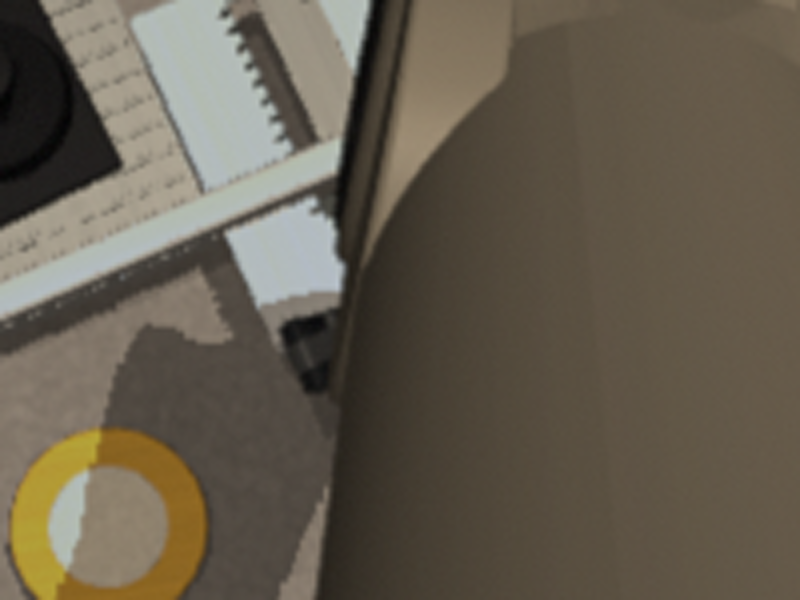

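View pics/scene1.png

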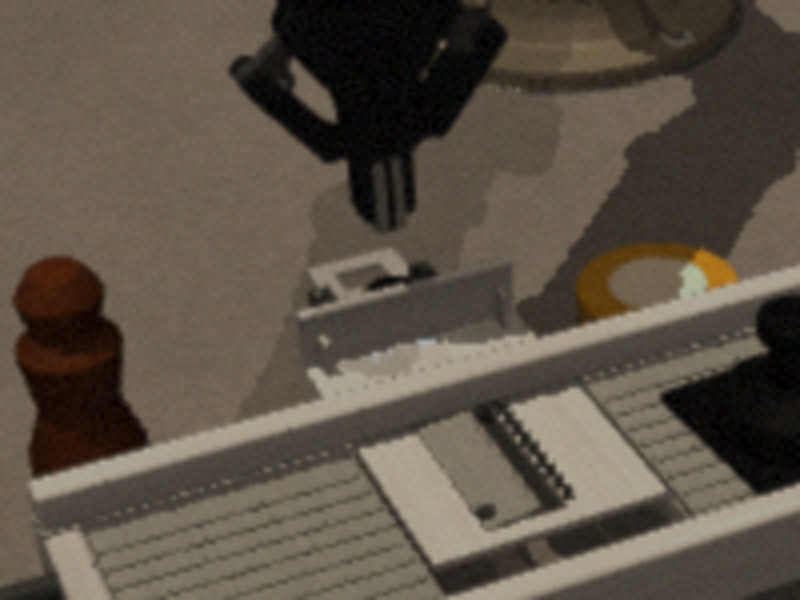

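Call:
send_rows --rows "0 0 -0.01 0 0 0;0 0 -0.01 0 0 0;0 0 -0.008 0 0 0;0 0 -0.004 0 0 0;0 0 0 0 0 0;0 0 0 0 0 0;0 0 0 0 0 0"

```text
clock: 4.1
tcp_pos: [0.4858, -0.0821, 0.0845]
orientation: [-1.544, -0.342, 0.341]
contact_force: [-0.2, -0.5, -0.3]
grip_width: 0.0002
```

Call:
send_rows --rows "0 0 -0.002 0 0 0;0 0 -0.002 0 0 0;0 0 -0.002 0 0 0;0 0 0 0 0 0;0 0 0 0 0 0;0 0 0 0 0 0"

```text
clock: 4.7
tcp_pos: [0.4858, -0.082, 0.0785]
orientation: [-1.544, -0.342, 0.341]
contact_force: [0.0, 0.1, 4.0]
grip_width: -0.0002
```

Call:
send_rows --rows "0 0 -0.002 0 0 0;0 0 -0.002 0 0 0;0 0 -0.0015 0 0 0;0 0 0 0 0 0;0 0 0 0 0 0;0 0 0 0 0 0;0 0 0 0 0 0"

```text
clock: 5.4
tcp_pos: [0.4858, -0.082, 0.0732]
orientation: [-1.544, -0.342, 0.341]
contact_force: [-0.2, -0.9, 7.5]
grip_width: -0.0001
```

```bash
python3 look.py 2
```

```text
5.4 [ 0.4858 -0.082   0.0732] [-0.2  -0.86  7.52] -0.00012202826433071307
[[ 0.907  0.001 -0.421]
 [ 0.421  0.     0.907]
 [ 0.001 -1.    -0.   ]] [-0.17  0.42  0.25  2.13 -0.18  0.62  2.21]
rel plunger in slicer axes 0.00030584555029610985 -0.001263717695528526
top tcp px [323.88763543 242.15342501]
crop origin 220 158
scene tcp px [235.44367639 192.71326435]
crop origin 138 118
```

View pics/scene2.png

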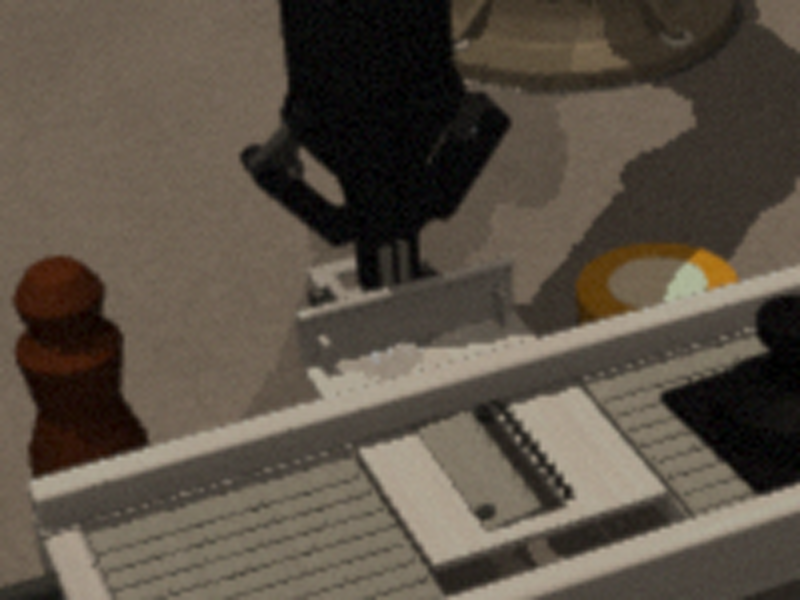

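Call:
send_rows --rows "0 0 -0.001 0 0 0;0 0 0 0 0 0;0.00091 0.00042 0 0 0 0;0.00091 0.00042 0 0 0 0;0.00091 0.00042 0 0 0 0;0.00091 0.00042 0 0 0 0;0 0 0 0 0 0;0 0 0 0 0 0"

```text
clock: 6.3
tcp_pos: [0.4872, -0.0813, 0.0716]
orientation: [-1.544, -0.337, 0.343]
contact_force: [-4.9, -2.5, 8.7]
grip_width: -0.0002
```

Call:
send_rows --rows "0.00091 0.00042 0 0 0 0;0.00091 0.00042 0 0 0 0;0.00091 0.00042 0 0 0 0;0 0 0 0 0 0;0 0 0 0 0 0"

```text
clock: 6.8
tcp_pos: [0.4895, -0.0802, 0.0715]
orientation: [-1.544, -0.337, 0.344]
contact_force: [-6.8, -2.2, 8.8]
grip_width: 0.0001
```

Call:
send_rows --rows "0.00091 0.00042 0 0 0 0;0.00091 0.00042 0 0 0 0;0 0 0 0 0 0;0 0 0 0 0 0"

```text
clock: 7.2
tcp_pos: [0.4912, -0.0794, 0.0715]
orientation: [-1.544, -0.337, 0.344]
contact_force: [-7.2, -3.4, 8.8]
grip_width: -0.0002
```

```bash
python3 look.py 3
```

```text
7.2 [ 0.4912 -0.0794  0.0715] [-7.2  -3.38  8.76] -0.00015396787806293776
[[ 0.907 -0.005 -0.42 ]
 [ 0.42  -0.001  0.907]
 [-0.004 -1.     0.001]] [-0.17  0.43  0.25  2.12 -0.18  0.62  2.21]
rel plunger in slicer axes 0.006308155432588988 -0.0011959147811386177
top tcp px [322.25665143 239.04925579]
crop origin 220 158
scene tcp px [236.66903031 194.93287342]
crop origin 138 118
```

View pics/scene3.png

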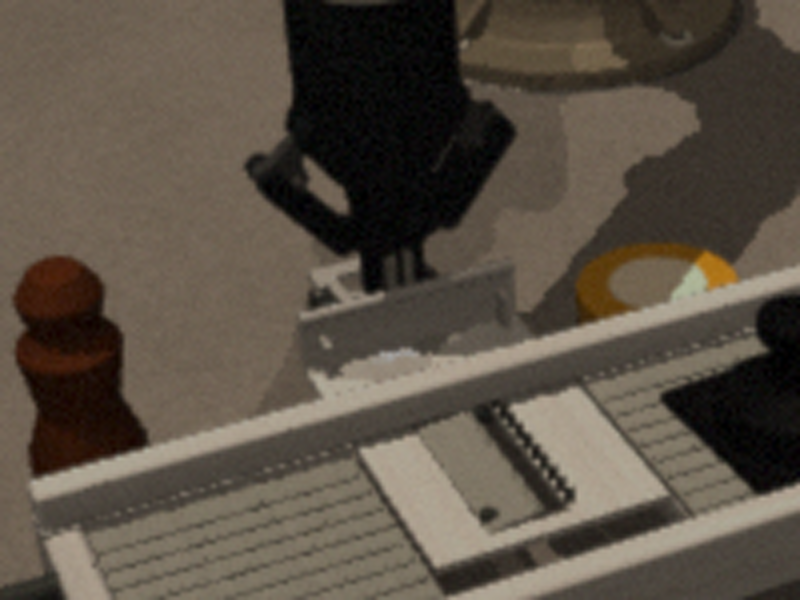

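Call:
send_rows --rows "0.00091 0.00042 0 0 0 0;0.00091 0.00042 0 0 0 0;0.00091 0.00042 0 0 0 0;0.00091 0.00042 0 0 0 0;0.00091 0.00042 0 0 0 0;0.00091 0.00042 0 0 0 0;0 0 0 0 0 0"

```text
clock: 8.0
tcp_pos: [0.4967, -0.0769, 0.0715]
orientation: [-1.544, -0.337, 0.344]
contact_force: [-7.0, -2.5, 9.2]
grip_width: -0.0001
```

```bash
cat > slide.py <<'E'
from h import *
import sys
a=pickle.load(open('scene2.pkl','rb'))['pixels'];b=pickle.load(open(f'scene{sys.argv[1]}.pkl','rb'))['pixels']
g=lambda x:cv2.cvtColor(x,cv2.COLOR_RGB2GRAY).astype(np.float32)
a,b=g(a),g(b);f=pickle.load(open('scene2.pkl','rb'))
T=a[215:252,248:292]  # blade area
best=cv2.matchTemplate(b[205:280,240:320],T,cv2.TM_CCOEFF_NORMED);_,v,_,l=cv2.minMaxLoc(best)
x,y=l
fx=lambda m1,m0,p1:(m1-p1)/(2*(m1+p1-2*m0))
sx=fx(best[y,x-1],best[y,x],best[y,x+1]);sy=fx(best[y-1,x],best[y,x],best[y+1,x])
du=np.array([240+x-sx*-1-248 if 0 else 240+x+ (best[y,x-1]-best[y,x+1])/(2*(best[y,x-1]+best[y,x+1]-2*best[y,x]))-248,205+y+(best[y-1,x]-best[y+1,x])/(2*(best[y-1,x]+best[y+1,x]-2*best[y,x]))-215])
P=np.array([.60,-.03,.064]);J=(proj(f,P+[.00906,.00423,0])-proj(f,P))[0]/.01
print('score',v,'px',du,'slide mm',1000*du@J/(J@J),'px/mm',J/1000)
E
python3 slide.py 3; python3 look.py 4; python3 slide.py 4
```

```text
score 0.96083003282547 px [0.26364136 0.3989563 ] slide mm 1.253897871729974 px/mm [0.22844337 0.30453072]
8.0 [ 0.4967 -0.0769  0.0715] [-7.04 -2.47  9.23] -6.384418978565961e-05
[[ 0.907 -0.005 -0.42 ]
 [ 0.42  -0.001  0.907]
 [-0.005 -1.     0.001]] [-0.18  0.43  0.25  2.1  -0.18  0.63  2.2 ]
rel plunger in slicer axes 0.012291576952934539 -0.0012217288116782791
top tcp px [320.78514174 235.82367947]
crop origin 220 158
scene tcp px [237.79109928 196.43847519]
crop origin 138 118
score 0.9090521931648254 px [1.7443695 2.4530487] slide mm 7.904196839105185 px/mm [0.22844337 0.30453072]
```

View pics/scene4.png

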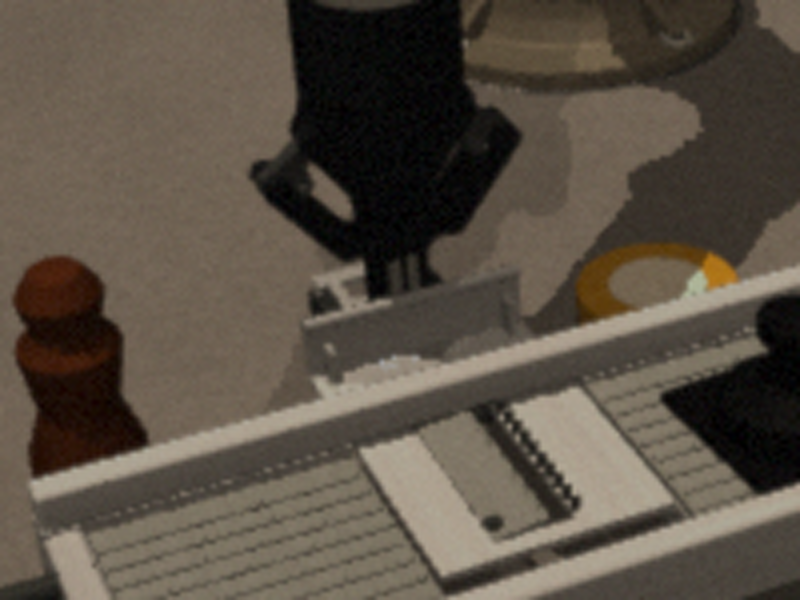

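Call:
send_rows --rows "0.0018 0.00085 0 0 0 0;0.0018 0.00085 0 0 0 0;0.0018 0.00085 0 0 0 0;0.0018 0.00085 0 0 0 0;0.0018 0.00085 0 0 0 0;0.0018 0.00085 0 0 0 0;0.0018 0.00085 0 0 0 0;0.0018 0.00085 0 0 0 0;0.0018 0.00085 0 0 0 0;0.0018 0.00085 0 0 0 0;0.0018 0.00085 0 0 0 0;0.0018 0.00085 0 0 0 0;0.0018 0.00085 0 0 0 0;0.0018 0.00085 0 0 0 0;0.0018 0.00085 0 0 0 0;0 0 0 0 0 0"

```text
clock: 9.7
tcp_pos: [0.525, -0.0636, 0.0713]
orientation: [-1.544, -0.339, 0.343]
contact_force: [-3.9, -2.6, 2.2]
grip_width: -0.0001
```

```bash
python3 look.py 5; python3 slide.py 5
```

```text
9.7 [ 0.525  -0.0636  0.0713] [-3.88 -2.56  2.23] -0.00012983198980541562
[[ 0.907 -0.002 -0.421]
 [ 0.421 -0.001  0.907]
 [-0.002 -1.     0.   ]] [-0.2   0.47  0.25  2.05 -0.18  0.65  2.18]
rel plunger in slicer axes 0.04364954860431429 -0.001134120095127352
top tcp px [313.01725212 219.12655475]
crop origin 220 158
scene tcp px [243.95494315 204.56432738]
crop origin 138 118
score 0.8460115790367126 px [ 9.325745 11.803909] slide mm 39.5034959441949 px/mm [0.22844337 0.30453072]
```

View pics/scene5.png

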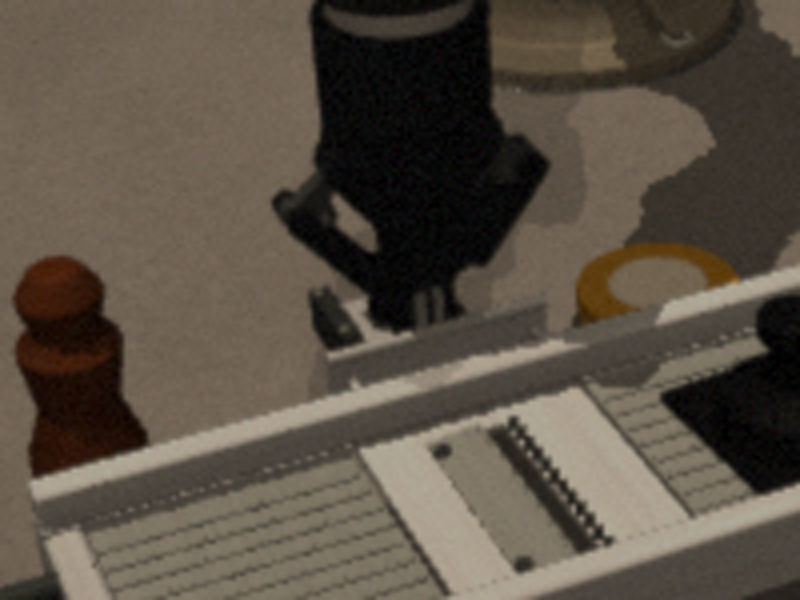

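Call:
send_rows --rows "0.00091 0.00042 0 0 0 0;0.00091 0.00042 0 0 0 0;0.00091 0.00042 0 0 0 0;0.00091 0.00042 0 0 0 0;0.00091 0.00042 0 0 0 0;0 0 0 0 0 0;0 0 0 0 0 0"

```text
clock: 10.5
tcp_pos: [0.5302, -0.0611, 0.0715]
orientation: [-1.544, -0.34, 0.342]
contact_force: [-3.3, -3.5, -1.2]
grip_width: 0.0002
```

Call:
send_rows --rows "0.00091 0.00042 0 0 0 0;0.00091 0.00042 0 0 0 0;0 0 0 0 0 0;0 0 0 0 0 0"

```text
clock: 10.9
tcp_pos: [0.5303, -0.0611, 0.0714]
orientation: [-1.544, -0.337, 0.344]
contact_force: [-7.8, -4.6, 3.8]
grip_width: -0.0002
```

Call:
send_rows --rows "0.00091 0.00042 0 0 0 0;0.00091 0.00042 0 0 0 0;0 0 0 0 0 0;0 0 0 0 0 0"

```text
clock: 11.3
tcp_pos: [0.5303, -0.061, 0.0712]
orientation: [-1.543, -0.334, 0.346]
contact_force: [-13.5, -6.5, 8.8]
grip_width: -0.0002
```

Call:
send_rows --rows "-0.0027 -0.0013 0 0 0 0;-0.0027 -0.0013 0 0 0 0;-0.0027 -0.0013 0 0 0 0;-0.0027 -0.0013 0 0 0 0;0 0 0 0 0 0;0 0 0 0 0 0;0 0 0 0 0 0"

```text
clock: 12.0
tcp_pos: [0.5239, -0.0641, 0.0719]
orientation: [-1.544, -0.342, 0.341]
contact_force: [0.6, 0.5, 0.6]
grip_width: 0.0005
```

Call:
send_rows --rows "0 0 0.005 0 0 0;0 0 0.01 0 0 0;0 0 0.02 0 0 0;0 0 0.03 0 0 0;0 0 0.03 0 0 0;0 0 0.03 0 0 0;-0.005 0.04 0.01 0 0 0;-0.005 0.04 0.01 0 0 0;-0.005 0.04 0 0 0 0;-0.005 0.04 0 0 0 0;-0.005 0.04 0 0 0 0;-0.005 0.04 0 0 0 0;-0.005 0.04 0 0 0 0;-0.005 0.04 0 0 0 0;0 0.04 0 0 0 0;0 0.03 0 0 0 0;0 0 0 0 0 0;0 0 0 0 0 0"

```text
clock: 13.8
tcp_pos: [0.4835, 0.3259, 0.2173]
orientation: [-1.544, -0.343, 0.342]
contact_force: [-0.4, -0.6, 0.3]
grip_width: 0.0001
```

```bash
python3 look.py 6; python3 slide.py 6; python3 - <<'E'
from h import *
t=pickle.load(open('top6.pkl','rb'));cv2.imwrite('pics/top6f.png',t['pixels'][:,:,::-1])
E
```

```text
13.8 [0.4835 0.3259 0.2173] [-0.45 -0.58  0.27] 0.00014733993055511004
[[ 0.906  0.    -0.423]
 [ 0.423 -0.     0.906]
 [ 0.    -1.    -0.   ]] [-0.79  0.34  0.11  1.8  -0.04  1.    1.35]
rel plunger in slicer axes 0.17059037205804212 0.3694667262301447
top tcp px [ 27.71791178 224.72561681]
crop origin 220 158
scene tcp px [459.25602324 117.99405273]
crop origin 138 118
score 0.8418864011764526 px [ 9.197418 11.57164 ] slide mm 38.81315101087005 px/mm [0.22844337 0.30453072]
```

View pics/scene6.png

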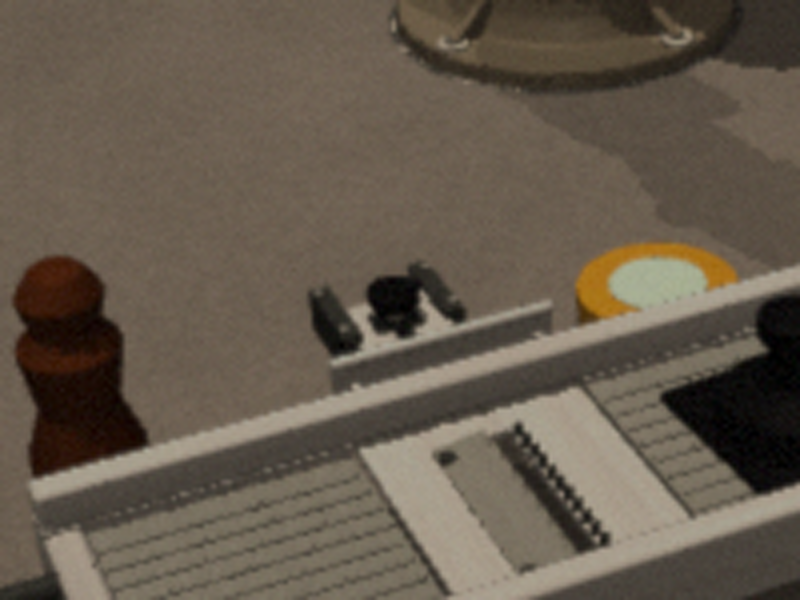

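View pics/top6.png

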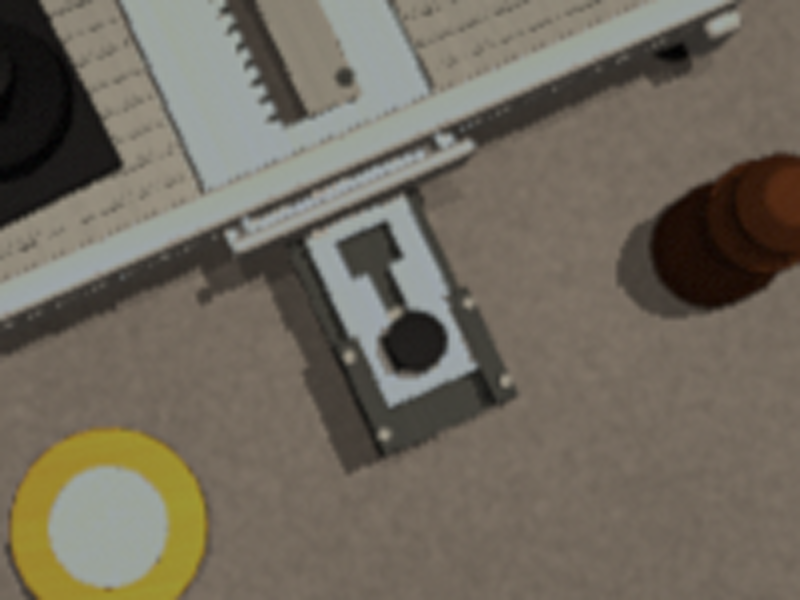

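View pics/top6f.png

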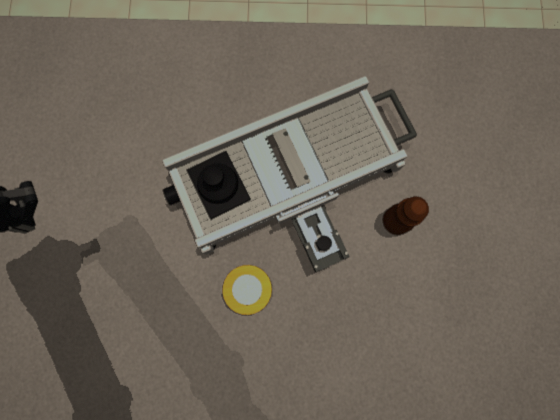

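```bash
python3 - <<'E'
from h import *
t0=pickle.load(open('top.pkl','rb'));t=pickle.load(open('top6.pkl','rb'));s=pickle.load(open('scene6.pkl','rb'))
X=np.array([np.cos(np.radians(25)),np.sin(np.radians(25)),0])
e=lambda u,v:ray(t,u,v,.093)
print('slide',[((e(*b)-e(*a))@X).round(4) for a,b in(((291.6,244.6),(278,219.7)),((349.6,218.3),(338,195)))])
for n,f in(('start',t0),('end',t)):
    g=cv2.cvtColor(f['pixels'],cv2.COLOR_RGB2GRAY);m=np.zeros_like(g);m[232:254,312:336]=(g<50)[232:254,312:336]
    k,l,st,c=cv2.connectedComponentsWithStats(m);i=1+st[1:,4].argmax();print(n,st[i],c[i])
th=np.linspace(0,2*np.pi,40)
im=[]
for z in(.08,.0745,.071):
    p=proj(s,np.c_[.485+.013*np.cos(th),-.081+.013*np.sin(th),0*th+z]);print(z,p.min(0),p.max(0))
    a=cv2.resize(s['pixels'][175:215,210:260,::-1],None,fx=5,fy=5,interpolation=cv2.INTER_CUBIC)
    cv2.polylines(a,[np.int32((p-[210,175]+.5)*5)],True,(0,255,0),1);im.append(a)
cv2.imwrite('pics/head.png',np.hstack(im))
E
```

```text
slide [np.float64(0.0466), np.float64(0.0434)]
start [316 236  15  15 173] [323.21387283 243.32369942]
end [316 236  15  15 172] [323.14534884 243.05813953]
0.08 [228.95763285 185.92541586] [242.51523443 193.10041459]
0.0745 [229.18900459 188.33328733] [242.70515609 195.53825103]
0.071 [229.33551153 189.85806522] [242.82541739 197.08184058]
```

View pics/head.png

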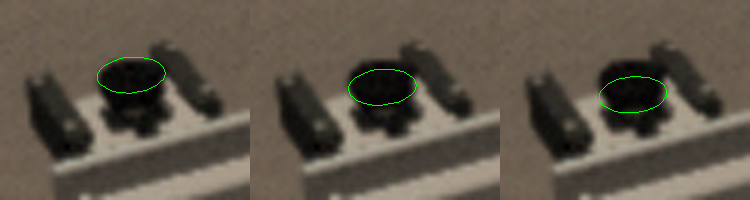

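```bash
python3 -c "
from bench import r
print(r.hand_in())"
```

```text
the job is handed in; nothing more can be done
None
```

The cassette is home and the plunger has sprung back up. I handed the job in with the arm clear, at about 14 s of the 32 s allowed.

**What I did:** With the gripper shut, I pressed the plunger head to about 8.5 mm (first contact near 80 mm height, then 9 N). Keeping it down, I pushed the flange until the cassette met its stop, where the push rose to about 15 N with no further motion. Then I backed off and lifted away.

**Last checks:**
- **Slide:** The top picture gives 43.4 mm and 46.6 mm at the two ends of the flange, a mean of 45 mm.
- **Plunger:** In the scene picture the head matches its raised height of 80 mm, not the held-down height of 74.5 mm.
- **Other objects:** By eye, the food holder, mill and tin are where they started in the top picture.

**Disagreements:**
- **Slide estimate:** My image-matching estimate read only 39 mm at the end. I disregarded it because its search window was too small for the full travel.
- **Plunger position:** The two cameras' first readings of the flange differed by about 7 mm along the slide. I used a position in between, and contact at the right height confirmed the finger was on the head.

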